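Tip a circuit board over the edge of the soldering rest

TASK

Turn the circuit board over for soldering without picking it up: with the fingertips, push it up to the front edge of the low plywood rest until its spacers catch there and it tips up on edge, and push it on over so that it lies on the rest with its solder side and spacers up. Then push it along the rest until it lies flat and square against the batten at the back, and leave the screwdriver, the wire reel and the transformer where they are.

Things in the scene. Friction and masses are not known exactly. Their poses are not given: they have to be found in the camera images.
- board: Loose green circuit board, 80 (own x) by 100 (y) by 3 mm, 60 to 130 g, 32 mm high in all. It starts level on the bench, components up, on four brass spacers; its underside, 15 mm above the bench, is the solder side. Origin: middle of the plane of the spacers' feet. x points roughly to the rest at the start; z from the feet to the components: up at first, down once turned over.
- edge_a (a point): Middle of the board's 100 mm edge at its x = -40 mm, z = 16.5 mm: robot's side at the start, at the batten in the end. Along the top of this edge and of the opposite one runs a grey terminal strip 11 x 76 mm, 14 mm high, outer face 1.5 mm in from the edge. Other components are lower: turned over, the board lies level on the two strips.
- edge_b (a point): Middle of the board's 100 mm edge at its x = +40 mm, z = 16.5 mm: the rest's side at the start, about which the board turns over. The round spacers, 6 mm thick and 15 mm long, stand under the corners at x = +-34, y = +-44 mm; the solder side is bare between them.
- rest: Soldering rest, fixed: plywood 8 mm thick, 155 (its x) by 240 mm (y), with a wooden batten 20 mm wide standing 25 mm above the plywood all along its back edge. Origin: middle of its front edge (robot's side), at bench height. x points from the front edge to the batten, whose face is at x = 135 mm; z is up. Plywood top at z = 8 mm, batten top at 33 mm.
- screwdriver: Bystander: black-handled screwdriver, 190 mm long, lying on the bench to the left of the rest. Origin under its middle.
- spool: Bystander: reel of wire, 54 mm across and 40 mm high, standing on its flange on the bench to the right of the rest. Origin: centre of its underside.
- transformer: Bystander: small mains transformer, 74 x 42 x 50 mm, on the bench to the right of the rest, farther back. Origin: centre of its underside.

How it is judged:
By the outcome, as a careful person would: the job done as asked, in the order asked, and still so for the second after the job is handed in, with the robot touching nothing.
It also fails if it takes over 51 s, if anything falls off the work surface, if the arm or the gripper's body presses on something with over 40 N, if the wrist force passes 120 N, or if a joint passes its speed limit or range.

ROBOT

A 6-joint arm with a two-finger parallel gripper is mounted at the origin on the work surface. World frame = base frame: x ahead of the robot, y to its left, z up, the work surface at z = 0. Lengths are in m, angles in rad, forces in N, time in s.
With the tool pointing down it reaches from about 0.375 to 0.825 m from the base axis. Payload 5.5 kg.
Tool frame: the origin (TCP) lies at the very end of the fingers, on their centre line; the grasp point (between the pads) lies 19 mm behind it; y points along the fingers, x is the direction in which the jaws open and shut, and the axes are right-handed (so a half turn about y gives the same grasp; the last joint's range is limited). The gripper opens to 85 mm and grips with 20 to 120 N. Pads are 22 mm wide; open, the fingers measure 114 mm over their backs; the gripper's body (76 mm by 85 mm) begins 54 mm behind the grasp point. The pads swing forward as they close: fully open they stand 13 mm farther back than shut.
Start: joints at [-1.198, 0.314, -0.047, 1.21, 0, 1.571], TCP at [0.219, -0.559, 0.231] pointing down, gripper open.
Joint ranges: [-2.67, 2.67], [-0.69, 1.73], [-1.03, 1.25], [-2.08, 2.16], [-1.42, 1.45], [-3.14, 3.14]. Speed limits (rad/s): [2.39, 2.39, 3.01, 3.14, 3.14, 3.14].

INTERFACE

Orientations are given as a 3x3 rotation matrix whose columns are the frame's x, y, z axes.
In Python, from bench import ctrl, imaging gives the robot as it stands.
- The arm moves only by the tool play_rows, never from a script. Its argument "commands" is a list of rows, each an object with "rot": the turn, a rotation vector about the tool's x, y, z scaled (see below), a list of three; "slide": the shift along the tool's x, y, z scaled (see below), a list of three; "hand": the opening, from 0 (shut) to 1 (fully open). A call has exactly 10 rows; each row shifts and turns the commanded pose from where the row before left it, along the tool's axes as they then stand; what a row does not reach is not made up. The controller multiplies each number of a shift by 2 cm and each number of a turn by 4 degrees. A row lasts 1/10 s, in which the tool goes at most 50 mm and 8.59 degrees, less where a joint would pass 70% of its speed; a pose out of reach is approached as far as the arm can. A call with a number of a shift or a turn outside -1 to 1 is refused whole. A call with a gripper value outside its range is refused whole. The fingers move at their own pace and stop on an object; "grip_force" is the grip in N (left out, the last holds). Time passes only in rows, so rows that do not move let the fingers close, or fill a call up. It gives the time, the measured TCP pose, the force and the opening at its end, in the units of the state.
- ctrl.get_obs(): the state, without advancing time (a new reading comes with each control period).
- imaging.snapshot(name): name is "scene" or "top" or "wrist"; returns the picture (480x640x3 uint8, blue, green, red); there is no depth.
- imaging.calibration(name): a dict with "camera_matrix" (3x3 intrinsics, pixels), "rvec" (rotation vector, rad) and "tvec" (3), from world to camera coordinates, as OpenCV has them; the wrist camera has in their place "tool_from_camera" (4x4, takes a point from camera to tool coordinates, whose origin is the TCP and whose axes are the tool frame's). Camera axes: x right, y down, z forward; pixel columns grow to the right and rows downward; lengths in m; the calibration is good to about 2 mm. A picture is of the moment at which its call begins: read the wrist's pose just before it. calibration takes no time and is no camera call.
- ctrl.job_done(): hands the job in, once; it reports no verdict.
Trained networks look in the newest picture that a camera, given by its name, has taken for a name from the list of things; names that differ only in an ending like _2 or _b are one class to them, and where a whole thing is asked for, a point or a joint stands for the part that bears it (a point fixed in the world has none). Each returns a list of dicts, best first, with "confidence" (0 to 1); they miss things now and then, are a little off and sometimes report something else, mostly with a low value. They report only what shows in the picture. A call takes as long as a camera call.
- imaging.boxes_of(label, camera): "box" ([left, top, width, height] in pixels, round what is visible of it).
- imaging.pinpoint(label, camera): "position" ([row, column] in pixels: a listed point, or the origin of a listed thing).
The state is a dict: "t": time; "joint_pos": joint angles; "qvel": joint speeds; "tau": joint torques, N m; "ee_pos": TCP position; "tool_rot": TCP orientation; "force": force on the tool from outside, world axes, zero at the start; "moment": the same for the moment, N m; "width": finger opening in m.
Only numpy, scipy, OpenCV 4.12 (cv2) and the standard library are available. Lean on these libraries where they do the work, as an engineer would, in place of code of your own. Each camera call takes 0.05 s, during which the arm holds its last target.

## Working session

There is one attempt and no reset: what is moved stays moved. The work goes in short steps, Python scripts to look and compute and a tool call to move; the robot and the scene stay as the last step left them, time stands still between calls to the robot, and variables do not carry over. Pictures are saved under pics/ and viewed, and the job is handed in when it is done.

Besides the shell and the picture viewer there is one more tool, called in YAML: its name, and indented under it one key for each argument. play_rows: Moves the arm, as the interface text tells. Its arguments: {"type":"object","properties":{"commands":{"type":"array"},"grip_force":{"type":"number"}},"required":["commands"]}

```bash
ls; mkdir -p pics; cat > h.py <<'E'
import numpy as np, cv2
from bench import ctrl, imaging
def snap(n,f):
    im=imaging.snapshot(n); cv2.imwrite('pics/'+f,im); return im
def ray(n,rc):
    c=imaging.calibration(n);K=np.array(c['camera_matrix'],float);R=cv2.Rodrigues(np.array(c['rvec'],float))[0];t=np.array(c['tvec'],float).ravel()
    d=R.T@np.linalg.inv(K)@np.array([rc[1],rc[0],1.]);return -R.T@t,d
def onz(n,rc,z):
    o,d=ray(n,rc);return o+d*(z-o[2])/d[2]
def tri(a,b):
    (o1,d1),(o2,d2)=a,b
    A=np.stack([d1,-d2],1);s=np.linalg.lstsq(A,o2-o1,rcond=None)[0]
    p,q=o1+s[0]*d1,o2+s[1]*d2;return (p+q)/2,np.linalg.norm(p-q)
def proj(n,P):
    c=imaging.calibration(n)
    return cv2.projectPoints(np.array(P,float).reshape(-1,3),np.array(c['rvec'],float),np.array(c['tvec'],float),np.array(c['camera_matrix'],float),None)[0].reshape(-1,2)
E
python3 - <<'E'
from h import *
np.set_printoptions(precision=4,suppress=True)
snap('scene','s0.png');snap('top','t0.png')
o=ctrl.get_obs();print(o)
D={}
for l in ['board','edge_a','edge_b','rest','screwdriver','spool','transformer']:
    for c in ['scene','top']:
        r=imaging.pinpoint(l,c)[:2];print(l,c,[(np.round(x['position'],1),round(x['confidence'],2)) for x in r])
        if r:D[l,c]=r[0]['position']
    if (l,'scene') in D and (l,'top') in D: print(tri(ray('scene',D[l,'scene']),ray('top',D[l,'top'])))
E
```

```text
pics
{'t': 0.1, 'joint_pos': array([-1.198 ,  0.3142, -0.048 ,  1.2102, -0.    ,  1.5708]), 'qvel': array([-0.0005, -0.0026,  0.0023,  0.0003,  0.0001,  0.001 ]), 'tau': array([  0.    , -54.0765,  34.0542,   0.0112,   0.    ,  -0.    ]), 'ee_pos': array([ 0.2183, -0.5583,  0.2305]), 'tool_rot': array([[ 0.3642, -0.0006,  0.9313],
       [-0.9313,  0.0014,  0.3642],
       [-0.0016, -1.    , -0.    ]]), 'force': array([0.3726, 0.7113, 0.2645]), 'moment': array([0.0735, 0.0066, 0.0824]), 'width': 0.08540483847651317}
board scene [(array([216. , 314.2]), 0.71)]
board top [(array([301.4, 339.4]), 0.94)]
(array([0.4851, 0.0076, 0.0107]), np.float64(0.007239345110694727))
edge_a scene [(array([198.1, 312.4]), 0.73), (array([224.8, 324.4]), 0.66)]
edge_a top [(array([280.4, 336.2]), 0.97), (array([329., 347.]), 0.9)]
(array([0.5229, 0.0067, 0.0705]), np.float64(0.014993698387297678))
edge_b scene [(array([198.1, 312.4]), 0.73), (array([224.8, 324.4]), 0.66)]
edge_b top [(array([280.4, 336.2]), 0.97), (array([329., 347.]), 0.9)]
(array([0.5229, 0.0067, 0.0705]), np.float64(0.014993698387297678))
rest scene [(array([247. , 315.3]), 0.87)]
rest top [(array([258.5, 343.6]), 0.67)]
(array([ 0.555 ,  0.0025, -0.003 ]), np.float64(0.0004554018815571898))
screwdriver scene [(array([248.2, 425. ]), 0.87)]
screwdriver top [(array([252.4, 235.5]), 0.65)]
(array([0.5702, 0.1811, 0.0012]), np.float64(0.0036529407229851972))
spool scene [(array([266.4, 199.8]), 0.63)]
spool top [(array([229.3, 451.7]), 0.69), (array([328.2, 348.7]), 0.22)]
(array([ 0.5983, -0.1787, -0.0031]), np.float64(0.0002679796504773429))
transformer scene [(array([314.1, 197.4]), 0.58)]
transformer top []
```

View pics/s0.png

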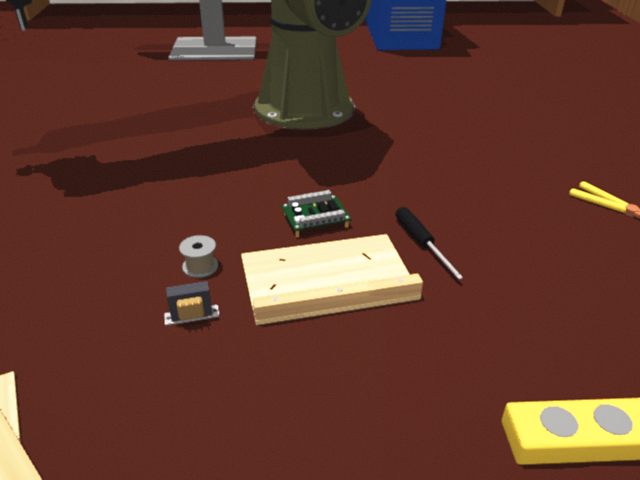

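View pics/t0.png

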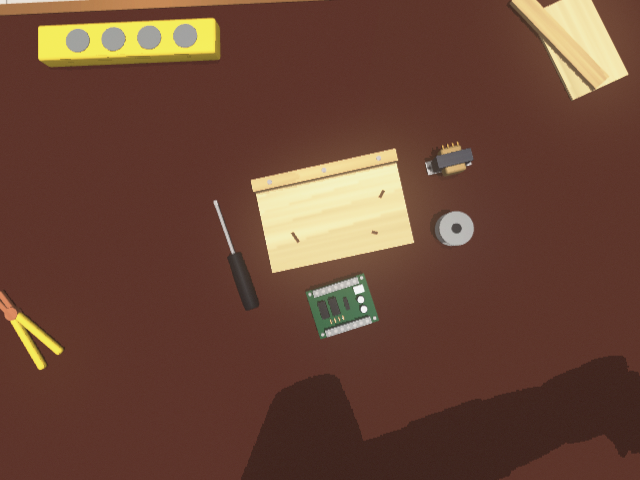

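The scene picture shows the board at about (col 316, row 212), in front of the rest, whose front edge is at row ~245. In the top view the board is centred near (342, 307). The rest's front edge there runs from (272, 272) to (413, 243). I'll refine the corners next.

```bash
python3 - <<'E'
from h import *
im=cv2.imread('pics/t0.png');cv2.imwrite('pics/t0c.png',cv2.resize(im[230:350,240:430],None,fx=4,fy=4,interpolation=cv2.INTER_CUBIC))
hsv=cv2.cvtColor(im,cv2.COLOR_BGR2HSV)
m=cv2.inRange(hsv,(45,60,30),(90,255,255));m[:, :290]=0;m[:,400:]=0;m[:260]=0;m[345:]=0
m=cv2.morphologyEx(m,cv2.MORPH_CLOSE,np.ones((9,9)))
r=cv2.minAreaRect(cv2.findNonZero(m));b=cv2.boxPoints(r);print(r)
P=np.array([onz('top',(y,x),.018) for x,y in b]);print(P.round(4),P.mean(0).round(4))
for i in range(4):
    d=P[(i+1)%4]-P[i];print(np.linalg.norm(d).round(4),np.degrees(np.arctan2(d[1],d[0])).round(1))
m=cv2.inRange(hsv,(10,30,120),(30,200,255));m[:, :245]=0;m[:,420:]=0;m[:145]=0;m[280:]=0
c=max(cv2.findContours(m,0,2)[0],key=cv2.contourArea);print(cv2.minAreaRect(c))
a=cv2.approxPolyDP(c,4,True)[:,0];print(a)
for x,y in a: print((x,y),onz('top',(y,x),.008).round(4))
E
```

```text
((341.84600830078125, 306.0493469238281), (48.72467803955078, 61.408905029296875), 72.21611022949219)
[[ 0.5023  0.0663  0.018 ]
 [ 0.5301 -0.0295  0.018 ]
 [ 0.4548 -0.0511  0.018 ]
 [ 0.4269  0.0442  0.018 ]] [0.4785 0.0075 0.018 ]
0.0998 -73.8
0.0783 -164.0
0.0993 106.3
0.0785 16.4
((333.35931396484375, 211.99954223632812), (100.46806335449219, 149.3741455078125), 77.6609115600586)
[[395 148]
 [251 179]
 [272 272]
 [349 260]
 [348 256]
 [414 242]]
(np.int32(395), np.int32(148)) [ 0.7354 -0.0883  0.008 ]
(np.int32(251), np.int32(179)) [0.692  0.1527 0.008 ]
(np.int32(272), np.int32(272)) [0.5362 0.1213 0.008 ]
(np.int32(349), np.int32(260)) [ 0.5524 -0.0065  0.008 ]
(np.int32(348), np.int32(256)) [ 0.559  -0.0051  0.008 ]
(np.int32(414), np.int32(242)) [ 0.5788 -0.114   0.008 ]
```

View pics/t0c.png

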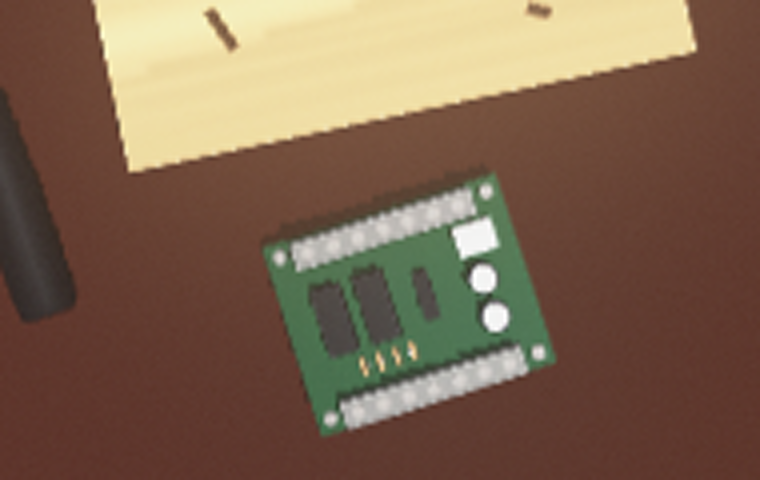

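play_rows:
  commands:
    - {"slide": [-1,0.25,0.86],"rot": [0,0,0],"hand": 0.41}
    - {"slide": [-1,0.25,0.86],"rot": [0,0,0],"hand": 0.41}
    - {"slide": [-1,0.25,0.86],"rot": [0,0,0],"hand": 0.41}
    - {"slide": [-1,0.25,0.86],"rot": [0,0,0],"hand": 0.41}
    - {"slide": [-1,0.25,0.86],"rot": [0,0,0],"hand": 0.41}
    - {"slide": [-1,0.25,0.86],"rot": [0,0,0],"hand": 0.41}
    - {"slide": [-1,0.25,0.86],"rot": [0,0,0],"hand": 0.41}
    - {"slide": [-1,0.25,0.86],"rot": [0,0,0],"hand": 0.41}
    - {"slide": [-1,0.25,0.86],"rot": [0,0,0],"hand": 0.41}
    - {"slide": [-1,0.25,0.86],"rot": [0,0,0],"hand": 0.41}

```text
t: 1.8
ee_pos: [0.3061, -0.3089, 0.1813]
tool_rot: [[0.364, 0.0, 0.931], [-0.931, -0.0, 0.364], [0.0, -1.0, 0.0]]
force: [1.1, 0.2, 0.4]
width: 0.0351
```

play_rows:
  commands:
    - {"slide": [-1,0.25,0.86],"rot": [0,0,0],"hand": 0.41}
    - {"slide": [-1,0.25,0.86],"rot": [0,0,0],"hand": 0.41}
    - {"slide": [-1,0.25,0.86],"rot": [0,0,0],"hand": 0.41}
    - {"slide": [-1,0.25,0.86],"rot": [0,0,0],"hand": 0.41}
    - {"slide": [-1,0.25,0.86],"rot": [0,0,0],"hand": 0.41}
    - {"slide": [-1,0.25,0.86],"rot": [0,0,0],"hand": 0.41}
    - {"slide": [-1,0.25,0.86],"rot": [0,0,0],"hand": 0.41}
    - {"slide": [-1,0.25,0.86],"rot": [0,0,0],"hand": 0.41}
    - {"slide": [-1,0.25,0.86],"rot": [0,0,0],"hand": 0.41}
    - {"slide": [-1,0.25,0.86],"rot": [0,0,0],"hand": 0.41}

```text
t: 2.8
ee_pos: [0.3936, -0.0599, 0.1314]
tool_rot: [[0.364, 0.001, 0.931], [-0.931, -0.0, 0.364], [0.0, -1.0, 0.001]]
force: [0.3, -0.2, -0.0]
width: 0.0349
```

play_rows:
  commands:
    - {"slide": [-0.6,0,0.35],"rot": [0,0.7,0],"hand": 0.41}
    - {"slide": [-0.6,0,0.35],"rot": [0,0.7,0],"hand": 0.41}
    - {"slide": [-0.6,0,0.35],"rot": [0,0.7,0],"hand": 0.41}
    - {"slide": [-0.6,0,0.35],"rot": [0,0.7,0],"hand": 0.41}
    - {"slide": [0,0,0],"rot": [1,0,0],"hand": 0.41}
    - {"slide": [0,0,0],"rot": [1,0,0],"hand": 0.41}
    - {"slide": [0,0,0],"rot": [1,0,0],"hand": 0.41}
    - {"slide": [0,0,0],"rot": [1,0,0],"hand": 0.41}
    - {"slide": [0,0,0],"rot": [1,0,0],"hand": 0.41}
    - {"slide": [0,0,0],"rot": [1,0,0],"hand": 0.41}

```text
t: 3.8
ee_pos: [0.4059, -0.0069, 0.1317]
tool_rot: [[0.177, 0.404, 0.898], [-0.984, 0.072, 0.161], [0.0, -0.912, 0.41]]
force: [-0.9, 1.2, 0.1]
width: 0.035
```

```bash
python3 - <<'E'
from h import *
np.set_printoptions(precision=4,suppress=True)
o=ctrl.get_obs();print(o['joint_pos'],o['ee_pos'],o['tool_rot'],o['force'])
snap('wrist','w1.png')
np.savez('w1.npz',p=o['ee_pos'],R=o['tool_rot'])
for l in ['edge_a','rest']: print(l,imaging.pinpoint(l,'wrist'))
print(imaging.calibration('wrist'))
E
```

```text
[-0.1123 -0.3254 -1.0155  0.4739  0.1171  2.8758] [ 0.4059 -0.0069  0.1317] [[ 0.1766  0.4036  0.8977]
 [-0.9843  0.072   0.1612]
 [ 0.0004 -0.9121  0.41  ]] [-0.8688  1.2455  0.0955]
edge_a [{'position': [152.8, 313.0], 'confidence': 0.69}, {'position': [249.6, 329.2], 'confidence': 0.6}]
rest [{'position': [120.5, 341.0], 'confidence': 0.89}]
{'camera_matrix': array([[352.9646,   0.    , 321.0117],
       [  0.    , 352.9646, 237.6776],
       [  0.    ,   0.    ,   1.    ]]), 'tool_from_camera': array([[ 1.    ,  0.0002,  0.0006,  0.    ],
       [-0.0006, -0.3089,  0.9511, -0.1429],
       [ 0.0004, -0.9511, -0.3089,  0.0791],
       [ 0.    ,  0.    ,  0.    ,  1.    ]])}
```

View pics/w1.png

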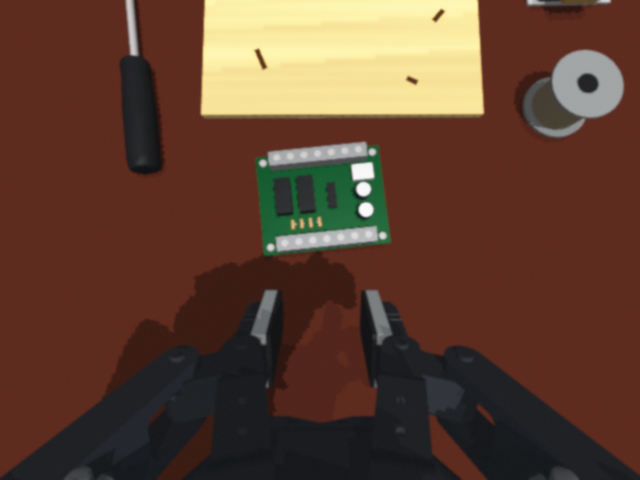

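The wrist picture shows the rest's front edge level at row 116, so the tool's heading matches the rest. The board's near corners are at (265, 254) and (390, 241), so it is turned about 6°. I'll convert these to positions.

```bash
cat >> h.py <<'E'
O=np.array([.5575,.0037]);psi=np.radians(10.26)
F=np.array([np.cos(psi),np.sin(psi)]);L=np.array([-F[1],F[0]])
def uv(p): d=np.array(p)[:2]-O;return np.array([d@F,d@L,p[2] if len(p)>2 else 0])*1000
def wray(rc,p,R):
    c=imaging.calibration('wrist');T=np.array(c['tool_from_camera']);K=c['camera_matrix']
    d=T[:3,:3]@np.linalg.inv(K)@np.array([rc[1],rc[0],1.]);return p+R@T[:3,3],R@d
def wonz(rc,z,p,R):
    o,d=wray(rc,p,R);return o+d*(z-o[2])/d[2]
E
python3 - <<'E'
from h import *
np.set_printoptions(precision=4,suppress=True)
d=np.load('w1.npz');p,R=d['p'],d['R']
for n,x,y,z in [('bl',265,254.5,.018),('br',390,242,.018),('fl',257,157,.018),('fr',380,145,.018),('rl',202,115,.008),('rr',483,115,.008)]:
    q=wonz((y,x),z,p,R);print(n,q,uv(q).round(1))
print('tcp',uv(p))
E
```

```text
bl [0.4281 0.0414 0.018 ] [-120.6   60.2   18. ]
br [ 0.4551 -0.0535  0.018 ] [-110.9  -38.    18. ]
fl [0.5043 0.063  0.018 ] [-41.8  67.9  18. ]
fr [ 0.5318 -0.0332  0.018 ] [-31.9 -31.7  18. ]
rl [0.5351 0.1186 0.008 ] [ -1.6 117.    8. ]
rr [ 0.5774 -0.1161  0.008 ] [  -1.8 -121.4    8. ]
tcp [-151.047    16.5771  131.707 ]
```

play_rows:
  commands:
    - {"slide": [0,0.51,-0.23],"rot": [0,0,0],"hand": 0.41}
    - {"slide": [0,0.51,-0.23],"rot": [0,0,0],"hand": 0.41}
    - {"slide": [0,0.51,-0.23],"rot": [0,0,0],"hand": 0.41}
    - {"slide": [0,0.51,-0.23],"rot": [0,0,0],"hand": 0.41}
    - {"slide": [0,0.51,-0.23],"rot": [0,0,0],"hand": 0.41}
    - {"slide": [0,0.51,-0.23],"rot": [0,0,0],"hand": 0.41}
    - {"slide": [0,0.51,-0.23],"rot": [0,0,0],"hand": 0.41}
    - {"slide": [0,0.51,-0.23],"rot": [0,0,0],"hand": 0.41}
    - {"slide": [0,0.51,-0.23],"rot": [0,0,0],"hand": 0.41}
    - {"slide": [0,0.51,-0.23],"rot": [0,0,0],"hand": 0.41}

```text
t: 4.95
ee_pos: [0.4381, -0.0133, 0.0524]
tool_rot: [[0.182, 0.347, 0.92], [-0.983, 0.078, 0.165], [-0.015, -0.935, 0.355]]
force: [0.6, -0.5, 0.3]
width: 0.0349
```

```bash
cat > st.py <<'E'
from h import *
import sys
np.set_printoptions(precision=4,suppress=True)
o=ctrl.get_obs();print('t',o['t'],'q',o['joint_pos'],'p',o['ee_pos'],'F',o['force'],'w',o['width']);R=o['tool_rot'];p=o['ee_pos']
print('uv tcp',uv(p).round(1),'front',uv(p+.011*R[:,2]).round(1),'low',uv(p-.011*R[:,2]).round(1),'alpha',np.degrees(np.arcsin(-R[2,1])).round(1))
np.savez('last.npz',p=p,R=R)
for c in sys.argv[2:]:
    im=snap(c,f'{c}_{sys.argv[1]}.png')
E
python3 st.py a wrist
```

```text
t 4.95 q [-0.1206 -0.0663 -1.0246  0.2688  0.1195  2.8612] p [ 0.4381 -0.0133  0.0524] F [ 0.6006 -0.4964  0.2982] w 0.03494435940918731
uv tcp [-120.5    4.5   52.4] front [-110.2    4.5   56.3] low [-130.8    4.5   48.5] alpha 69.2
```

View pics/wrist_a.png

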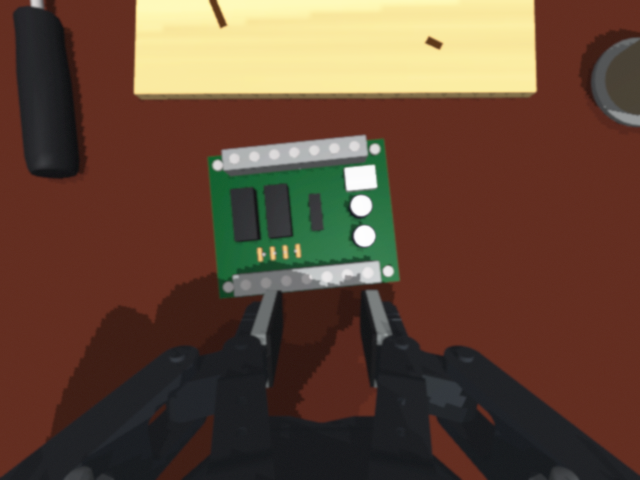

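The descent stopped at joint 3's limit, with the tips still at z = 52 mm and above the board. In the picture the board is at rows 140–298, untouched. I'll fit a rough arm model from the poses so far, so I can plan within reach.

```bash
cat > kin.py <<'E'
import numpy as np
D=[((.3142,-.048,1.2102),.5995,.2305),((-.3254,-1.0155,.4739),.4060,.1317),((-.0663,-1.0246,.2688),.4383,.0524)]
A=[];B=[]
s,c=np.sin,np.cos
for (q2,q3,q4),r,z in D:
    f=q2-q3;al=f+q4
    A.append([s(q2),c(f),c(al),0]);B.append(r)
    A.append([c(q2),-s(f),-s(al),1]);B.append(z)
X,res,rk,sv=np.linalg.lstsq(np.array(A),np.array(B),rcond=None)
a,b,cc,h=X
def ik(r,z,alpha):
    wr=r-cc*c(alpha);wz=z+cc*s(alpha)-h
    d2=wr*wr+wz*wz
    # elbow: a dir (sin q2,cos q2), forearm dir (cos f,-sin f); dot = sin q2 cos f - cos q2 sin f = sin(q2-f)=sin(q3)
    s3=(d2-a*a-b*b)/(2*a*b)
    return np.degrees(np.arcsin(np.clip(s3,-1,1))),s3
if __name__=='__main__':
    print(X,res,sv)
    for r in (.38,.40,.412,.42,.44,.46,.48):
        print(r,[(al,zz,round(float(ik(r,zz,np.radians(al))[0]),1)) for al in (90,80,75,65) for zz in (.007,.1)])
    print('limit',np.degrees(-1.03))
E
python3 kin.py
```

```text
[0.54076833 0.46877418 0.5714348  0.443558  ] [0.00043632] [3.20924011 1.24579255 0.34888997 0.16448293]
0.38 [(90, 0.007, -43.6), (90, 0.1, -38.5), (80, 0.007, -55.4), (80, 0.1, -49.5), (75, 0.007, -61.4), (75, 0.1, -54.9), (65, 0.007, -73.6), (65, 0.1, -65.8)]
0.4 [(90, 0.007, -41.2), (90, 0.1, -36.3), (80, 0.007, -53.2), (80, 0.1, -47.5), (75, 0.007, -59.2), (75, 0.1, -53.1), (65, 0.007, -71.4), (65, 0.1, -64.3)]
0.412 [(90, 0.007, -39.8), (90, 0.1, -35.0), (80, 0.007, -51.8), (80, 0.1, -46.3), (75, 0.007, -57.8), (75, 0.1, -51.9), (65, 0.007, -70.0), (65, 0.1, -63.2)]
0.42 [(90, 0.007, -38.8), (90, 0.1, -34.0), (80, 0.007, -50.9), (80, 0.1, -45.4), (75, 0.007, -56.9), (75, 0.1, -51.1), (65, 0.007, -69.1), (65, 0.1, -62.6)]
0.44 [(90, 0.007, -36.3), (90, 0.1, -31.7), (80, 0.007, -48.6), (80, 0.1, -43.3), (75, 0.007, -54.7), (75, 0.1, -49.1), (65, 0.007, -66.8), (65, 0.1, -60.8)]
0.46 [(90, 0.007, -33.8), (90, 0.1, -29.4), (80, 0.007, -46.2), (80, 0.1, -41.2), (75, 0.007, -52.4), (75, 0.1, -47.1), (65, 0.007, -64.6), (65, 0.1, -58.9)]
0.48 [(90, 0.007, -31.3), (90, 0.1, -27.0), (80, 0.007, -43.9), (80, 0.1, -39.0), (75, 0.007, -50.0), (75, 0.1, -45.0), (65, 0.007, -62.2), (65, 0.1, -56.9)]
limit -59.01465289847479
```

```bash
cat > go.py <<'E'
# usage: go.py u v z alpha  -> total slide (in units, initial tool axes) & rot units, if rot first in place
from h import *
import sys
from scipy.spatial.transform import Rotation as Ro
np.set_printoptions(precision=3,suppress=True)
u,v,z,al=map(float,sys.argv[1:5]);n=int(sys.argv[5]) if len(sys.argv)>5 else 10
o=ctrl.get_obs();p=np.array(o['ee_pos']);R=np.array(o['tool_rot'])
a=np.radians(al);f=np.r_[F,0];Z=np.array([0,0,1.])
y=f*np.cos(a)-Z*np.sin(a);zz=f*np.sin(a)+Z*np.cos(a);x=np.cross(y,zz)
Rt=np.stack([x,y,zz],1);rv=Ro.from_matrix(R.T@Rt).as_rotvec()
t=np.r_[O+(u*F+v*L)/1000,z/1000]
print('rot units tot',np.degrees(rv)/4,'/row',np.degrees(rv)/4/n)
print('slide first: tot',R.T@(t-p)/.02,'/row',R.T@(t-p)/.02/n)
print('slide after rot: tot',Rt.T@(t-p)/.02,'/row',Rt.T@(t-p)/.02/n)
print('tcp',t)
E
python3 go.py -150 14 52 78; python3 go.py -150 14 52 78 3
```

```text
rot units tot [-2.18  -0.002 -0.221] /row [-0.218 -0.    -0.022]
slide first: tot [-0.481 -0.534 -1.364] /row [-0.048 -0.053 -0.136]
slide after rot: tot [-0.475 -0.328 -1.429] /row [-0.047 -0.033 -0.143]
tcp [ 0.407 -0.009  0.052]
rot units tot [-2.18  -0.002 -0.221] /row [-0.727 -0.001 -0.074]
slide first: tot [-0.481 -0.534 -1.364] /row [-0.16  -0.178 -0.455]
slide after rot: tot [-0.475 -0.328 -1.429] /row [-0.158 -0.109 -0.476]
tcp [ 0.407 -0.009  0.052]
```

play_rows:
  commands:
    - {"slide": [0,0,0],"rot": [-0.73,0,-0.07],"hand": 0.41}
    - {"slide": [0,0,0],"rot": [-0.73,0,-0.07],"hand": 0.41}
    - {"slide": [0,0,0],"rot": [-0.73,0,-0.07],"hand": 0.41}
    - {"slide": [-0.16,-0.11,-0.48],"rot": [0,0,0],"hand": 0.41}
    - {"slide": [-0.16,-0.11,-0.48],"rot": [0,0,0],"hand": 0.41}
    - {"slide": [-0.16,-0.11,-0.48],"rot": [0,0,0],"hand": 0.41}
    - {"slide": [0,0.46,-0.1],"rot": [0,0,0],"hand": 0.41}
    - {"slide": [0,0.46,-0.1],"rot": [0,0,0],"hand": 0.41}
    - {"slide": [0,0.46,-0.1],"rot": [0,0,0],"hand": 0.41}
    - {"slide": [0,0.46,-0.1],"rot": [0,0,0],"hand": 0.41}

```text
t: 6.0
ee_pos: [0.4068, -0.0092, 0.0149]
tool_rot: [[0.178, 0.206, 0.962], [-0.984, 0.038, 0.174], [-0.0, -0.978, 0.209]]
force: [-0.2, -0.2, -0.4]
width: 0.0348
```

```bash
python3 st.py b;python3 go.py -140 14 5.5 77
```

```text
t 6.0 q [-0.0638  0.033  -0.9877  0.3454  0.0507  2.9041] p [ 0.4068 -0.0092  0.0149] F [-0.19   -0.1965 -0.3958] w 0.034766906479352794
uv tcp [-150.6   14.2   14.9] front [-139.8   14.2   17.2] low [-161.3   14.2   12.6] alpha 77.9
rot units tot [ 0.231 -0.003 -0.005] /row [ 0.023 -0.    -0.001]
slide first: tot [0.009 0.573 0.419] /row [0.001 0.057 0.042]
slide after rot: tot [0.008 0.579 0.41 ] /row [0.001 0.058 0.041]
tcp [ 0.417 -0.007  0.005]
```

play_rows:
  commands:
    - {"slide": [0,0.145,0.1],"rot": [0.06,0,0],"hand": 0.41}
    - {"slide": [0,0.145,0.1],"rot": [0.06,0,0],"hand": 0.41}
    - {"slide": [0,0.145,0.1],"rot": [0.06,0,0],"hand": 0.41}
    - {"slide": [0,0.145,0.1],"rot": [0.06,0,0],"hand": 0.41}
    - {"slide": [0,0.045,0.2],"rot": [0,0,0],"hand": 0.41}
    - {"slide": [0,0.045,0.2],"rot": [0,0,0],"hand": 0.41}
    - {"slide": [0,0.045,0.2],"rot": [0,0,0],"hand": 0.41}
    - {"slide": [0,0.045,0.2],"rot": [0,0,0],"hand": 0.41}
    - {"slide": [0,0.045,0.2],"rot": [0,0,0],"hand": 0.41}
    - {"slide": [0,0.045,0.2],"rot": [0,0,0],"hand": 0.41}

```text
t: 7.0
ee_pos: [0.4415, -0.0028, 0.0064]
tool_rot: [[0.178, 0.221, 0.959], [-0.984, 0.041, 0.174], [-0.001, -0.974, 0.225]]
force: [-0.3, 0.4, 0.2]
width: 0.0354
```

```bash
python3 st.py c wrist;python3 go.py -94 15 5.5 75
```

```text
t 7.0 q [-0.0439  0.1025 -0.9449  0.3021  0.0503  2.9241] p [ 0.4415 -0.0028  0.0064] F [-0.2557  0.3893  0.2465] w 0.03536537773397126
uv tcp [-115.3   14.3    6.4] front [-104.6   14.3    8.9] low [-126.    14.3    3.9] alpha 77.0
rot units tot [ 0.484  0.001 -0.006] /row [ 0.048  0.    -0.001]
slide first: tot [-0.041  0.286  0.977] /row [-0.004  0.029  0.098]
slide after rot: tot [-0.041  0.319  0.967] /row [-0.004  0.032  0.097]
tcp [0.462 0.002 0.005]
```

View pics/wrist_c.png

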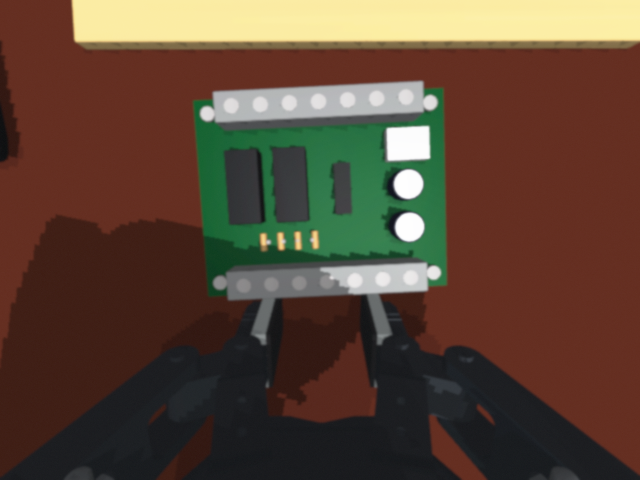

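The board is sliding ahead of both fingertips. Its near edge, from (208, 296) to (446, 286), is now only about 2° off square and centred on the fingers. I'll keep pushing up to the rest.

play_rows:
  commands:
    - {"slide": [0,0.03,0.1],"rot": [0.05,0,0],"hand": 0.41}
    - {"slide": [0,0.03,0.1],"rot": [0.05,0,0],"hand": 0.41}
    - {"slide": [0,0.03,0.1],"rot": [0.05,0,0],"hand": 0.41}
    - {"slide": [0,0.03,0.1],"rot": [0.05,0,0],"hand": 0.41}
    - {"slide": [0,0.03,0.1],"rot": [0.05,0,0],"hand": 0.41}
    - {"slide": [0,0.03,0.1],"rot": [0.05,0,0],"hand": 0.41}
    - {"slide": [0,0.03,0.1],"rot": [0.05,0,0],"hand": 0.41}
    - {"slide": [0,0.03,0.1],"rot": [0.05,0,0],"hand": 0.41}
    - {"slide": [0,0.03,0.1],"rot": [0.05,0,0],"hand": 0.41}
    - {"slide": [0,0.03,0.1],"rot": [0.05,0,0],"hand": 0.41}

```text
t: 8.05
ee_pos: [0.4619, 0.0009, 0.0054]
tool_rot: [[0.178, 0.255, 0.95], [-0.984, 0.047, 0.172], [-0.0, -0.966, 0.259]]
force: [-0.8, -1.1, 0.0]
width: 0.0348
```

```bash
python3 st.py d wrist scene
```

```text
t 8.05 q [-0.0385  0.1207 -0.9404  0.2535  0.0565  2.9313] p [0.4619 0.0009 0.0054] F [-0.8331 -1.1487  0.0264] w 0.03484897146923101
uv tcp [-94.6  14.3   5.4] front [-83.9  14.3   8.2] low [-105.2   14.3    2.5] alpha 75.0
```

View pics/wrist_d.png

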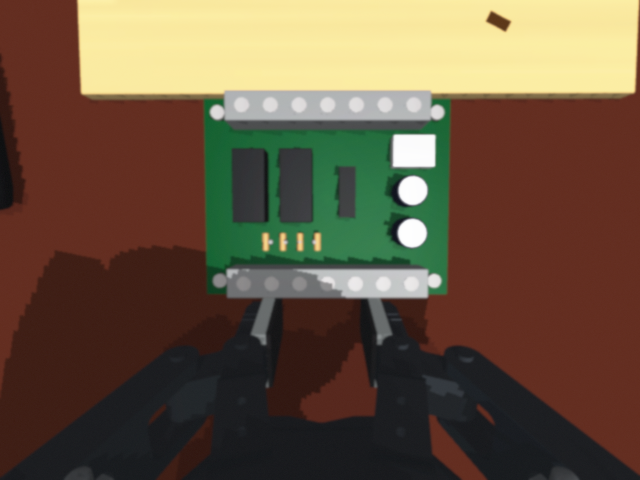

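The board is square now. Its near edge is at row ~294, and its far edge overlaps the rest's front edge at row ~97. I'll ease forward until the spacers catch, tilting the tool slightly further.

play_rows:
  commands:
    - {"slide": [0,0.01,0.035],"rot": [0.1,0,0],"hand": 0.41}
    - {"slide": [0,0.01,0.035],"rot": [0.1,0,0],"hand": 0.41}
    - {"slide": [0,0.01,0.035],"rot": [0.1,0,0],"hand": 0.41}
    - {"slide": [0,0.01,0.035],"rot": [0.1,0,0],"hand": 0.41}
    - {"slide": [0,0.01,0.035],"rot": [0.1,0,0],"hand": 0.41}
    - {"slide": [0,0.01,0.035],"rot": [0.1,0,0],"hand": 0.41}
    - {"slide": [0,0.01,0.035],"rot": [0.1,0,0],"hand": 0.41}
    - {"slide": [0,0.01,0.035],"rot": [0.1,0,0],"hand": 0.41}
    - {"slide": [0,0.01,0.035],"rot": [0.1,0,0],"hand": 0.41}
    - {"slide": [0,0.01,0.035],"rot": [0,0,0],"hand": 0.41}

```text
t: 9.15
ee_pos: [0.4686, 0.0021, 0.0053]
tool_rot: [[0.178, 0.314, 0.933], [-0.984, 0.057, 0.169], [-0.001, -0.948, 0.319]]
force: [-1.3, -0.7, -0.2]
width: 0.0349
```

```bash
python3 st.py e scene; python3 -c "
import cv2;im=cv2.imread('pics/scene_e.png');cv2.imwrite('pics/ec.png',cv2.resize(im[170:270,240:400],None,fx=5,fy=5,interpolation=2))"
```

```text
t 9.15 q [-0.0461  0.1041 -0.9906  0.1592  0.0718  2.928 ] p [0.4686 0.0021 0.0053] F [-1.3234 -0.6654 -0.215 ] w 0.034858756519129105
uv tcp [-87.8  14.3   5.3] front [-77.3  14.3   8.8] low [-98.2  14.3   1.8] alpha 71.4
```

View pics/ec.png

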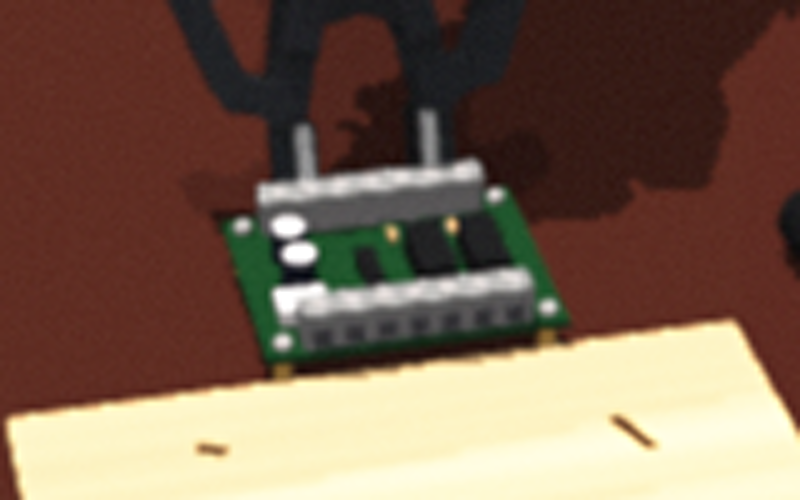

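The spacers are at the rest's front edge, or within a millimetre or two of it. I'll make a slow advance and watch the force.

play_rows:
  commands:
    - {"slide": [0,0.01,0.025],"rot": [0,0,0],"hand": 0.41}
    - {"slide": [0,0.01,0.025],"rot": [0,0,0],"hand": 0.41}
    - {"slide": [0,0.01,0.025],"rot": [0,0,0],"hand": 0.41}
    - {"slide": [0,0.01,0.025],"rot": [0,0,0],"hand": 0.41}
    - {"slide": [0,0.01,0.025],"rot": [0,0,0],"hand": 0.41}
    - {"slide": [0,0.01,0.025],"rot": [0,0,0],"hand": 0.41}
    - {"slide": [0,0,0],"rot": [0,0,0],"hand": 0.41}
    - {"slide": [0,0,0],"rot": [0,0,0],"hand": 0.41}
    - {"slide": [0,0,0],"rot": [0,0,0],"hand": 0.41}
    - {"slide": [0,0,0],"rot": [0,0,0],"hand": 0.41}

```text
t: 10.2
ee_pos: [0.4713, 0.0026, 0.0049]
tool_rot: [[0.178, 0.313, 0.933], [-0.984, 0.057, 0.169], [-0.001, -0.948, 0.318]]
force: [-4.9, -2.8, -0.0]
width: 0.0347
```

```bash
python3 st.py f scene; python3 -c "
import cv2;im=cv2.imread('pics/scene_f.png');cv2.imwrite('pics/fc.png',cv2.resize(im[170:270,240:400],None,fx=5,fy=5,interpolation=2))"
```

```text
t 10.2 q [-0.0442  0.1101 -0.9843  0.1605  0.0709  2.9298] p [0.4713 0.0026 0.0049] F [-4.8592 -2.7965 -0.0215] w 0.034665689913312564
uv tcp [-85.   14.3   4.9] front [-74.6  14.3   8.4] low [-95.4  14.3   1.4] alpha 71.5
```

View pics/fc.png

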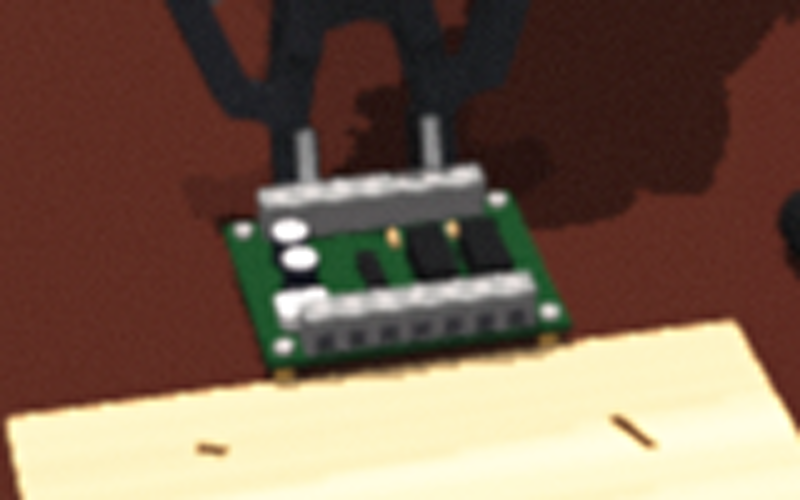

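The spacers have caught: the push force is about 5 N with both spacers at the edge. Next I lift and push along the tipping arc.

play_rows:
  commands:
    - {"slide": [0,-0.09,0.046],"rot": [0,0,0],"hand": 0.41}
    - {"slide": [0,-0.09,0.046],"rot": [0,0,0],"hand": 0.41}
    - {"slide": [0,-0.09,0.046],"rot": [0,0,0],"hand": 0.41}
    - {"slide": [0,-0.087,0.055],"rot": [0,0,0],"hand": 0.41}
    - {"slide": [0,-0.087,0.055],"rot": [0,0,0],"hand": 0.41}
    - {"slide": [0,-0.087,0.055],"rot": [0,0,0],"hand": 0.41}
    - {"slide": [0,-0.087,0.055],"rot": [0,0,0],"hand": 0.41}
    - {"slide": [0,-0.08,0.067],"rot": [0,0,0],"hand": 0.41}
    - {"slide": [0,-0.08,0.067],"rot": [0,0,0],"hand": 0.41}
    - {"slide": [0,-0.08,0.067],"rot": [0,0,0],"hand": 0.41}

```text
t: 11.25
ee_pos: [0.4768, 0.0037, 0.0252]
tool_rot: [[0.178, 0.313, 0.933], [-0.984, 0.057, 0.169], [-0.001, -0.948, 0.319]]
force: [-5.3, -2.0, 1.9]
width: 0.0351
```

```bash
python3 st.py g scene; python3 -c "
import cv2;im=cv2.imread('pics/scene_g.png');cv2.imwrite('pics/gc.png',cv2.resize(im[160:260,240:400],None,fx=5,fy=5,interpolation=2))"
```

```text
t 11.25 q [-0.0411  0.0757 -0.9528  0.2255  0.0703  2.9327] p [0.4768 0.0037 0.0252] F [-5.2867 -2.0349  1.9088] w 0.0350881163889705
uv tcp [-79.5  14.3  25.2] front [-69.   14.3  28.7] low [-89.9  14.3  21.7] alpha 71.4
```

View pics/gc.png

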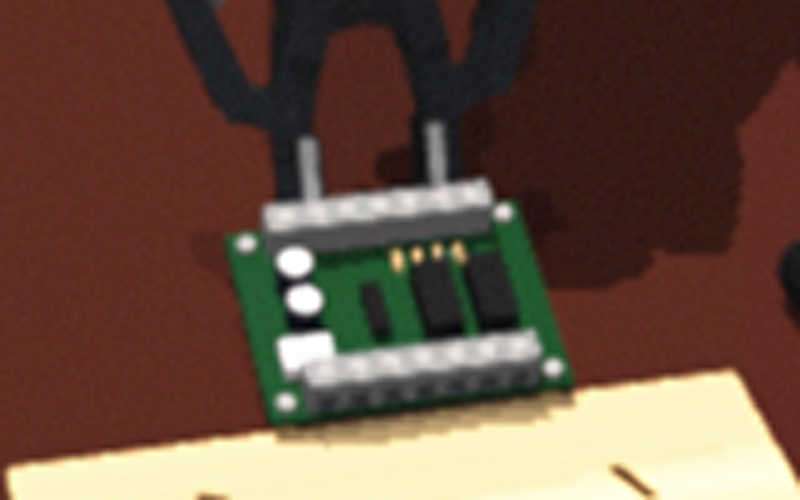

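The board is tipping: the near edge has risen about 20 mm and the front edge is held at the rest. I'll continue the arc.

play_rows:
  commands:
    - {"slide": [0,-0.125,0.108],"rot": [0,0,0],"hand": 0.41}
    - {"slide": [0,-0.125,0.108],"rot": [0,0,0],"hand": 0.41}
    - {"slide": [0,-0.115,0.118],"rot": [0,0,0],"hand": 0.41}
    - {"slide": [0,-0.115,0.118],"rot": [0,0,0],"hand": 0.41}
    - {"slide": [0,-0.105,0.128],"rot": [0,0,0],"hand": 0.41}
    - {"slide": [0,-0.105,0.128],"rot": [0,0,0],"hand": 0.41}
    - {"slide": [0,-0.093,0.137],"rot": [0,0,0],"hand": 0.41}
    - {"slide": [0,-0.093,0.137],"rot": [0,0,0],"hand": 0.41}
    - {"slide": [0,-0.081,0.144],"rot": [0,0,0],"hand": 0.41}
    - {"slide": [0,-0.081,0.144],"rot": [0,0,0],"hand": 0.41}

```text
t: 12.3
ee_pos: [0.4945, 0.0068, 0.0531]
tool_rot: [[0.178, 0.314, 0.933], [-0.984, 0.057, 0.169], [-0.0, -0.948, 0.319]]
force: [-0.0, -0.3, -0.5]
width: 0.0355
```

```bash
python3 st.py h scene top; python3 -c "
import cv2;im=cv2.imread('pics/scene_h.png');cv2.imwrite('pics/hc.png',cv2.resize(im[160:260,240:400],None,fx=5,fy=5,interpolation=2))"
```

```text
t 12.3 q [-0.0312  0.0539 -0.8866  0.3123  0.0671  2.9421] p [0.4945 0.0068 0.0531] F [-0.0409 -0.3041 -0.5475] w 0.03552841719185162
uv tcp [-61.4  14.2  53.1] front [-51.   14.2  56.6] low [-71.9  14.2  49.6] alpha 71.4
```

View pics/hc.png

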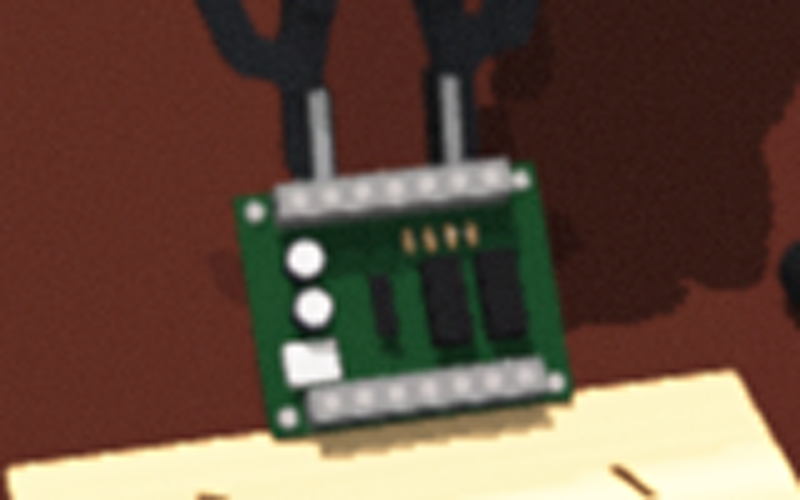

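It is now tipped to about 40°, with its lower edge still at the rest's front. I'll continue to about 70°.

play_rows:
  commands:
    - {"slide": [0,-0.088,0.197],"rot": [0,0,0],"hand": 0.41}
    - {"slide": [0,-0.088,0.197],"rot": [0,0,0],"hand": 0.41}
    - {"slide": [0,-0.068,0.205],"rot": [0,0,0],"hand": 0.41}
    - {"slide": [0,-0.068,0.205],"rot": [0,0,0],"hand": 0.41}
    - {"slide": [0,-0.046,0.211],"rot": [0,0,0],"hand": 0.41}
    - {"slide": [0,-0.046,0.211],"rot": [0,0,0],"hand": 0.41}
    - {"slide": [0,-0.024,0.215],"rot": [0,0,0],"hand": 0.41}
    - {"slide": [0,-0.024,0.215],"rot": [0,0,0],"hand": 0.41}
    - {"slide": [0,0.003,0.216],"rot": [0,0,0],"hand": 0.41}
    - {"slide": [0,0.003,0.216],"rot": [0,0,0],"hand": 0.41}

```text
t: 13.4
ee_pos: [0.5308, 0.0133, 0.0748]
tool_rot: [[0.178, 0.314, 0.933], [-0.984, 0.057, 0.169], [-0.0, -0.948, 0.319]]
force: [-0.2, 0.9, -0.4]
width: 0.0349
```

```bash
python3 st.py i scene wrist; python3 -c "
import cv2,numpy as np;im=cv2.imread('pics/scene_i.png');cv2.imwrite('pics/ic.png',np.hstack([cv2.resize(im[150:260,240:400],None,fx=2.5,fy=2.5,interpolation=2),cv2.resize(cv2.imread('pics/wrist_i.png'),(400,275))]))"
```

```text
t 13.4 q [-0.0132  0.0836 -0.7883  0.3797  0.0615  2.9592] p [0.5308 0.0133 0.0748] F [-0.1687  0.8637 -0.4449] w 0.03489430550225151
uv tcp [-24.5  14.2  74.8] front [-14.1  14.2  78.3] low [-35.   14.2  71.3] alpha 71.4
```

View pics/ic.png

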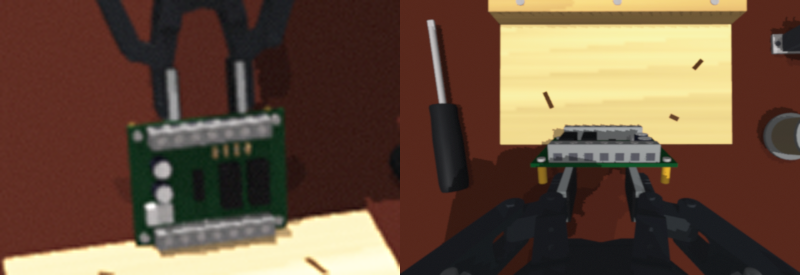

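The board is at about 70° with its lower edge on the plywood, and both fingertips are behind its solder side, between the spacers. I'll push it gently past the balance point.

play_rows:
  commands:
    - {"slide": [0,0.045,0.145],"rot": [0,0,0],"hand": 0.41}
    - {"slide": [0,0.045,0.145],"rot": [0,0,0],"hand": 0.41}
    - {"slide": [0,0.045,0.145],"rot": [0,0,0],"hand": 0.41}
    - {"slide": [0,0.045,0.145],"rot": [0,0,0],"hand": 0.41}
    - {"slide": [0,0.045,0.145],"rot": [0,0,0],"hand": 0.41}
    - {"slide": [0,0.045,0.145],"rot": [0,0,0],"hand": 0.41}
    - {"slide": [0,0.045,0.12],"rot": [0,0,0],"hand": 0.41}
    - {"slide": [0,0.045,0.1],"rot": [0,0,0],"hand": 0.41}
    - {"slide": [0,0.03,0.1],"rot": [0,0,0],"hand": 0.41}
    - {"slide": [0,0.03,0.1],"rot": [0,0,0],"hand": 0.41}

```text
t: 14.5
ee_pos: [0.5572, 0.0181, 0.0749]
tool_rot: [[0.178, 0.314, 0.933], [-0.984, 0.057, 0.169], [-0.0, -0.948, 0.319]]
force: [-0.5, 0.4, 1.0]
width: 0.0352
```

```bash
python3 st.py j scene wrist; python3 -c "
import cv2,numpy as np;im=cv2.imread('pics/scene_j.png');cv2.imwrite('pics/jc.png',np.hstack([cv2.resize(im[150:260,240:400],None,fx=2.5,fy=2.5,interpolation=2),cv2.resize(cv2.imread('pics/wrist_j.png'),(400,275))]))"
```

```text
t 14.5 q [-0.0019  0.1301 -0.7339  0.3871  0.0579  2.97  ] p [0.5572 0.0181 0.0749] F [-0.4959  0.4274  0.9701] w 0.03522492668894576
uv tcp [ 2.3 14.2 74.9] front [12.7 14.2 78.4] low [-8.1 14.2 71.4] alpha 71.4
```

View pics/jc.png

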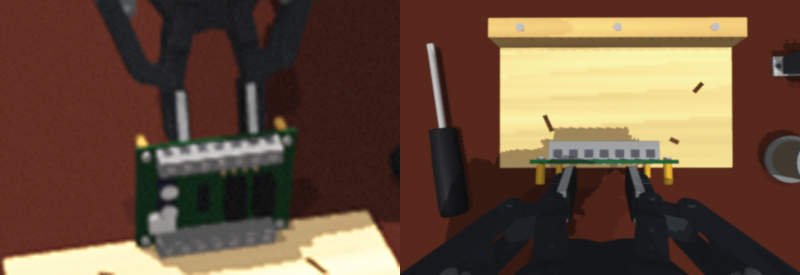

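It is about upright. I'll keep going.

play_rows:
  commands:
    - {"slide": [0,0.04,0.11],"rot": [0,0,0],"hand": 0.41}
    - {"slide": [0,0.04,0.11],"rot": [0,0,0],"hand": 0.41}
    - {"slide": [0,0.04,0.11],"rot": [0,0,0],"hand": 0.41}
    - {"slide": [0,0.04,0.11],"rot": [0,0,0],"hand": 0.41}
    - {"slide": [0,0.04,0.11],"rot": [0,0,0],"hand": 0.41}
    - {"slide": [0,0.04,0.11],"rot": [0,0,0],"hand": 0.41}
    - {"slide": [0,0.04,0.11],"rot": [0,0,0],"hand": 0.41}
    - {"slide": [0,0.04,0.11],"rot": [0,0,0],"hand": 0.41}
    - {"slide": [0,0.04,0.11],"rot": [0,0,0],"hand": 0.41}
    - {"slide": [0,0.04,0.11],"rot": [0,0,0],"hand": 0.41}

```text
t: 15.6
ee_pos: [0.5804, 0.0223, 0.0744]
tool_rot: [[0.178, 0.314, 0.933], [-0.984, 0.057, 0.169], [-0.001, -0.948, 0.319]]
force: [1.2, -0.6, -1.1]
width: 0.0347
```

```bash
python3 st.py k scene wrist; python3 -c "
import cv2,numpy as np;im=cv2.imread('pics/scene_k.png');cv2.imwrite('pics/kc.png',np.hstack([cv2.resize(im[150:260,240:400],None,fx=2.5,fy=2.5,interpolation=2),cv2.resize(cv2.imread('pics/wrist_k.png'),(400,275))]))"
```

```text
t 15.6 q [ 0.007   0.1706 -0.6859  0.3941  0.0552  2.9785] p [0.5804 0.0223 0.0744] F [ 1.1571 -0.6098 -1.1057] w 0.03466427030451002
uv tcp [25.8 14.3 74.4] front [36.3 14.3 77.9] low [15.4 14.3 70.9] alpha 71.4
```

View pics/kc.png

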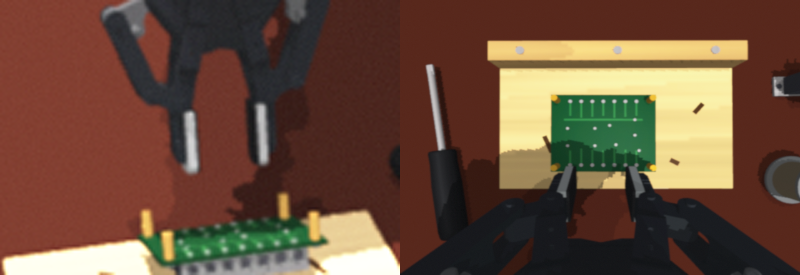

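The board has gone over. It lies on the rest with the solder side and all four brass spacers up, clear of the fingers. I'll measure it and then set up for the push.

View pics/wrist_k.png

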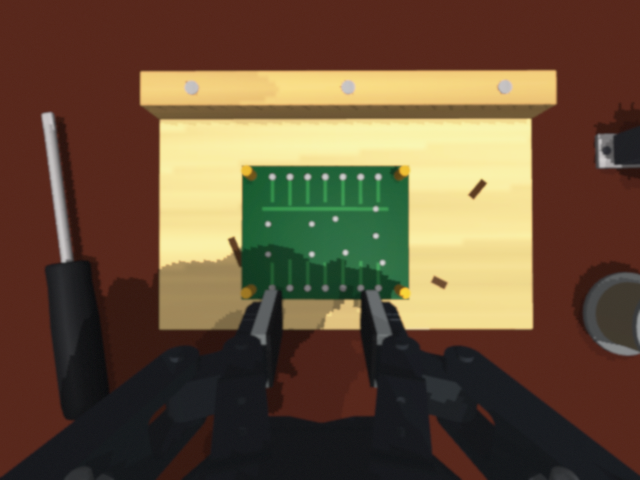

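```bash
python3 - <<'E'
from h import *
np.set_printoptions(precision=4,suppress=True)
d=np.load('last.npz');p,R=d['p'],d['R']
im=cv2.imread('pics/wrist_k.png');hsv=cv2.cvtColor(im,cv2.COLOR_BGR2HSV)
m=cv2.inRange(hsv,(45,60,30),(90,255,255));m=cv2.morphologyEx(m,cv2.MORPH_CLOSE,np.ones((9,9)))
c=max(cv2.findContours(m,0,2)[0],key=cv2.contourArea);r=cv2.minAreaRect(c);print(r)
for x,y in cv2.boxPoints(r): print(x,y,uv(wonz((y,x),.025,p,R)).round(1))
E
python3 go.py -22 14 76 89; python3 go.py -22 14 76 89 6
```

```text
((324.0, 232.49996948242188), (130.99996948242188, 165.99996948242188), 90.0)
241.00002 166.99998 [99.6 61.8 25. ]
407.0 166.99998 [ 99.6 -37.2  25. ]
407.0 297.99994 [ 21.6 -37.   25. ]
241.0 297.99994 [21.6 61.6 25. ]
rot units tot [-4.406  0.001 -0.006] /row [-0.441  0.    -0.001]
slide first: tot [ 0.01  -0.838 -2.25 ] /row [ 0.001 -0.084 -0.225]
slide after rot: tot [ 0.011 -0.118 -2.398] /row [ 0.001 -0.012 -0.24 ]
tcp [0.533 0.014 0.076]
rot units tot [-4.406  0.001 -0.006] /row [-0.734  0.    -0.001]
slide first: tot [ 0.01  -0.838 -2.25 ] /row [ 0.002 -0.14  -0.375]
slide after rot: tot [ 0.011 -0.118 -2.398] /row [ 0.002 -0.02  -0.4  ]
tcp [0.533 0.014 0.076]
```

play_rows:
  commands:
    - {"slide": [0.02,-0.13,-0.39],"rot": [0,0,0],"hand": 0.41}
    - {"slide": [0.02,-0.13,-0.39],"rot": [0,0,0],"hand": 0.41}
    - {"slide": [0.02,-0.13,-0.39],"rot": [0,0,0],"hand": 0.41}
    - {"slide": [0.02,-0.13,-0.39],"rot": [0,0,0],"hand": 0.41}
    - {"slide": [0,0,0],"rot": [-0.88,0,0],"hand": 0.41}
    - {"slide": [0,0,0],"rot": [-0.88,0,0],"hand": 0.41}
    - {"slide": [0,0,0],"rot": [-0.88,0,0],"hand": 0.41}
    - {"slide": [0,0,0],"rot": [-0.88,0,0],"hand": 0.41}
    - {"slide": [0,0,0],"rot": [-0.88,0,0],"hand": 0.41}
    - {"slide": [0,0,0],"rot": [0,0,0],"hand": 0.41}

```text
t: 16.7
ee_pos: [0.5495, 0.015, 0.0745]
tool_rot: [[0.178, 0.017, 0.984], [-0.984, 0.004, 0.178], [-0.001, -1.0, 0.018]]
force: [0.8, 0.4, -0.6]
width: 0.035
```

```bash
python3 st.py l;python3 go.py -5 12.5 15 89
```

```text
t 16.7 q [ 0.0253  0.3205 -0.4172  0.8155  0.0032  2.9875] p [0.5495 0.015  0.0745] F [ 0.7761  0.364  -0.629 ] w 0.035045507929932274
uv tcp [-5.9 12.5 74.5] front [ 5.1 12.5 74.6] low [-16.9  12.5  74.3] alpha 89.0
rot units tot [-0.006  0.005 -0.007] /row [-0.001  0.001 -0.001]
slide first: tot [ 0.002  2.973 -0.008] /row [ 0.     0.297 -0.001]
slide after rot: tot [ 0.001  2.973 -0.007] /row [ 0.     0.297 -0.001]
tcp [0.55  0.015 0.015]
```

play_rows:
  commands:
    - {"slide": [0,0.3,0],"rot": [0,0,0],"hand": 0.41}
    - {"slide": [0,0.3,0],"rot": [0,0,0],"hand": 0.41}
    - {"slide": [0,0.3,0],"rot": [0,0,0],"hand": 0.41}
    - {"slide": [0,0.3,0],"rot": [0,0,0],"hand": 0.41}
    - {"slide": [0,0.3,0],"rot": [0,0,0],"hand": 0.41}
    - {"slide": [0,0.3,0],"rot": [0,0,0],"hand": 0.41}
    - {"slide": [0,0.3,0],"rot": [0,0,0],"hand": 0.41}
    - {"slide": [0,0.3,0],"rot": [0,0,0],"hand": 0.41}
    - {"slide": [0,0.3,0],"rot": [0,0,0],"hand": 0.41}
    - {"slide": [0,0.27,0],"rot": [0,0,0],"hand": 0.41}

```text
t: 17.7
ee_pos: [0.5491, 0.0151, 0.0143]
tool_rot: [[0.178, 0.017, 0.984], [-0.984, 0.004, 0.178], [-0.001, -1.0, 0.017]]
force: [0.3, -0.5, 0.5]
width: 0.0348
```

play_rows:
  commands:
    - {"slide": [0,0,0.2],"rot": [0,0,0],"hand": 0.41}
    - {"slide": [0,0,0.2],"rot": [0,0,0],"hand": 0.41}
    - {"slide": [0,0,0.2],"rot": [0,0,0],"hand": 0.41}
    - {"slide": [0,0,0.2],"rot": [0,0,0],"hand": 0.41}
    - {"slide": [0,0,0.2],"rot": [0,0,0],"hand": 0.41}
    - {"slide": [0,0,0.2],"rot": [0,0,0],"hand": 0.41}
    - {"slide": [0,0,0.2],"rot": [0,0,0],"hand": 0.41}
    - {"slide": [0,0,0.2],"rot": [0,0,0],"hand": 0.41}
    - {"slide": [0,0,0.2],"rot": [0,0,0],"hand": 0.41}
    - {"slide": [0,0,0.1],"rot": [0,0,0],"hand": 0.41}

```text
t: 18.7
ee_pos: [0.587, 0.0219, 0.0156]
tool_rot: [[0.178, 0.018, 0.984], [-0.984, 0.004, 0.178], [-0.0, -1.0, 0.018]]
force: [-0.2, -0.2, 0.6]
width: 0.0348
```

```bash
python3 st.py m wrist
```

```text
t 18.7 q [ 0.0356  0.448  -0.3825  0.7226  0.003   2.998 ] p [0.587  0.0219 0.0156] F [-0.1593 -0.2315  0.585 ] w 0.0348196659416741
uv tcp [32.3 12.7 15.6] front [43.3 12.7 15.8] low [21.3 12.7 15.4] alpha 89.0
```

View pics/wrist_m.png

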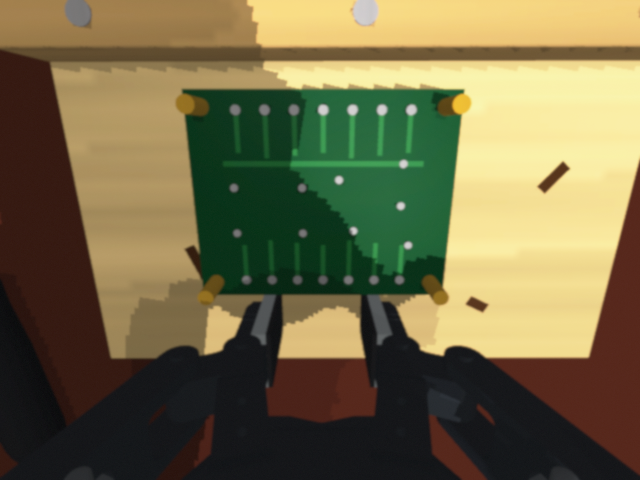

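The board moves squarely ahead of the tips, with its near edge at row ~293 and a gap left at the batten (rows 60–90). I'll close it slowly.

play_rows:
  commands:
    - {"slide": [0,0,0.06],"rot": [0,0,0],"hand": 0.41}
    - {"slide": [0,0,0.06],"rot": [0,0,0],"hand": 0.41}
    - {"slide": [0,0,0.06],"rot": [0,0,0],"hand": 0.41}
    - {"slide": [0,0,0.06],"rot": [0,0,0],"hand": 0.41}
    - {"slide": [0,0,0.06],"rot": [0,0,0],"hand": 0.41}
    - {"slide": [0,0,0.06],"rot": [0,0,0],"hand": 0.41}
    - {"slide": [0,0,0.06],"rot": [0,0,0],"hand": 0.41}
    - {"slide": [0,0,0.04],"rot": [0,0,0],"hand": 0.41}
    - {"slide": [0,0,0.04],"rot": [0,0,0],"hand": 0.41}
    - {"slide": [0,0,0],"rot": [0,0,0],"hand": 0.41}

```text
t: 19.75
ee_pos: [0.5966, 0.0236, 0.0158]
tool_rot: [[0.178, 0.018, 0.984], [-0.984, 0.004, 0.178], [-0.0, -1.0, 0.018]]
force: [-1.2, -0.5, -0.0]
width: 0.0353
```

```bash
python3 st.py n wrist
```

```text
t 19.75 q [ 0.0379  0.4626 -0.3578  0.7327  0.003   3.0004] p [0.5966 0.0236 0.0158] F [-1.2038 -0.4846 -0.0246] w 0.03525411205538279
uv tcp [42.  12.6 15.8] front [53.  12.6 16. ] low [31.  12.6 15.6] alpha 89.0
```

View pics/wrist_n.png

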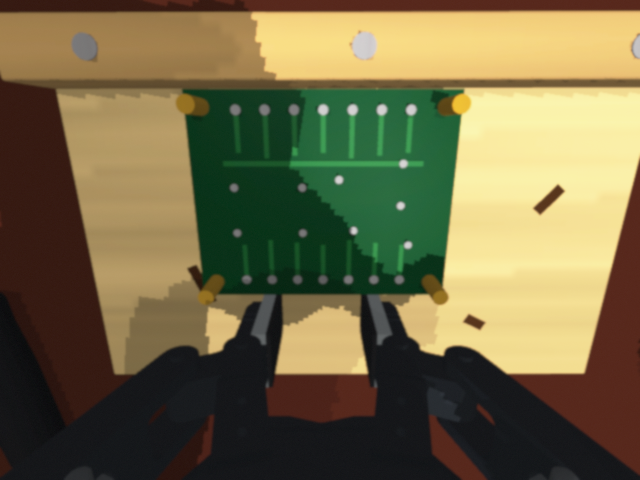

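The gap is nearly closed: the board's far edge is at row 90 and the foot of the batten face at rows ~80–88. I'll press on lightly until contact.

play_rows:
  commands:
    - {"slide": [0,0,0.025],"rot": [0,0,0],"hand": 0.41}
    - {"slide": [0,0,0.025],"rot": [0,0,0],"hand": 0.41}
    - {"slide": [0,0,0.025],"rot": [0,0,0],"hand": 0.41}
    - {"slide": [0,0,0.025],"rot": [0,0,0],"hand": 0.41}
    - {"slide": [0,0,0.025],"rot": [0,0,0],"hand": 0.41}
    - {"slide": [0,0,0.025],"rot": [0,0,0],"hand": 0.41}
    - {"slide": [0,0,0],"rot": [0,0,0],"hand": 0.41}
    - {"slide": [0,0,0],"rot": [0,0,0],"hand": 0.41}
    - {"slide": [0,0,0],"rot": [0,0,0],"hand": 0.41}
    - {"slide": [0,0,0],"rot": [0,0,0],"hand": 0.41}

```text
t: 20.8
ee_pos: [0.5985, 0.024, 0.0156]
tool_rot: [[0.178, 0.016, 0.984], [-0.984, 0.003, 0.178], [-0.0, -1.0, 0.016]]
force: [-5.6, -1.6, 3.0]
width: 0.035
```

```bash
python3 st.py o wrist
```

```text
t 20.8 q [ 0.0386  0.4671 -0.351   0.7367  0.0027  3.0011] p [0.5985 0.024  0.0156] F [-5.6398 -1.6183  3.0225] w 0.035010379153861994
uv tcp [44.  12.7 15.6] front [55.  12.7 15.8] low [33.  12.7 15.4] alpha 89.1
```

View pics/wrist_o.png

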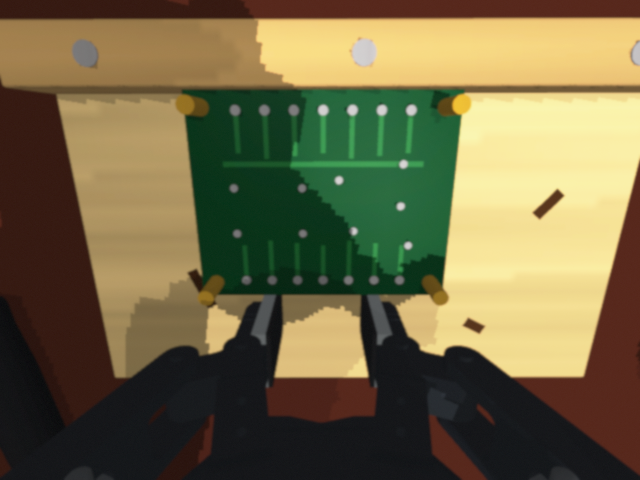

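The far edge is against the batten along its whole length (row ~90), and the push force is about 6 N. I'll back off straight and then lift clear.

play_rows:
  commands:
    - {"slide": [0,0,-0.05],"rot": [0,0,0],"hand": 0.41}
    - {"slide": [0,0,-0.1],"rot": [0,0,0],"hand": 0.41}
    - {"slide": [0,0,-0.3],"rot": [0,0,0],"hand": 0.41}
    - {"slide": [0,0,-0.5],"rot": [0,0,0],"hand": 0.41}
    - {"slide": [0,0,-0.5],"rot": [0,0,0],"hand": 0.41}
    - {"slide": [0,0,-0.5],"rot": [0,0,0],"hand": 0.41}
    - {"slide": [0,-0.8,-0.5],"rot": [0,0,0],"hand": 0.41}
    - {"slide": [0,-1,-0.5],"rot": [0,0,0],"hand": 0.41}
    - {"slide": [0,-1,-0.5],"rot": [0,0,0],"hand": 0.41}
    - {"slide": [0,-1,-0.3],"rot": [0,0,0],"hand": 0.41}

```text
t: 21.85
ee_pos: [0.5224, 0.0103, 0.091]
tool_rot: [[0.178, 0.016, 0.984], [-0.984, 0.004, 0.178], [-0.001, -1.0, 0.017]]
force: [-0.9, 0.0, -0.1]
width: 0.0351
```

```bash
python3 st.py p wrist scene top; python3 - <<'E'
import cv2,numpy as np
a=cv2.imread('pics/scene_p.png')[170:340,150:480];b=cv2.imread('pics/top_p.png')[130:320,200:490]
cv2.imwrite('pics/pc.png',np.hstack([cv2.resize(a,(400,300),interpolation=2),cv2.resize(b,(400,300),interpolation=2)]))
from h import *
d=np.load('last.npz');p,R=d['p'],d['R']
im=cv2.imread('pics/wrist_p.png');hsv=cv2.cvtColor(im,cv2.COLOR_BGR2HSV)
m=cv2.inRange(hsv,(45,60,30),(90,255,255));m=cv2.morphologyEx(m,cv2.MORPH_CLOSE,np.ones((9,9)))
c=max(cv2.findContours(m,0,2)[0],key=cv2.contourArea);r=cv2.minAreaRect(c);print(r)
for x,y in cv2.boxPoints(r): print(x,y,uv(wonz((y,x),.025,p,R)).round(1))
for l in ['board','screwdriver','spool','transformer']:
    for c in ['scene','top']:
        r=imaging.pinpoint(l,c)[:1];print(l,c,[(np.round(x['position'],1),round(x['confidence'],2)) for x in r])
E
```

```text
t 21.85 q [ 0.0176  0.2581 -0.4604  0.8358  0.0033  2.9802] p [0.5224 0.0103 0.091 ] F [-0.9437  0.0121 -0.1127] w 0.035076799997385576
uv tcp [-33.3  12.7  91. ] front [-22.3  12.7  91.2] low [-44.3  12.7  90.8] alpha 89.0
((322.5, 54.0), (108.0, 191.0), 90.0)
227.0 0.0 [107.2  61.1  25. ]
418.0 0.0 [107.2 -37.4  25. ]
418.0 108.0 [ 54.8 -41.7  25. ]
227.0 108.0 [54.8 65.2 25. ]
board scene [(array([257.7, 335.9]), 0.85)]
board top [(array([199.3, 323. ]), 0.65)]
screwdriver scene [(array([248.2, 427. ]), 0.96)]
screwdriver top [(array([250.6, 234.6]), 0.8)]
spool scene [(array([269.1, 199.4]), 0.63)]
spool top []
transformer scene [(array([313.6, 195.8]), 0.86)]
transformer top [(array([160.5, 451.8]), 0.81)]
```

View pics/pc.png

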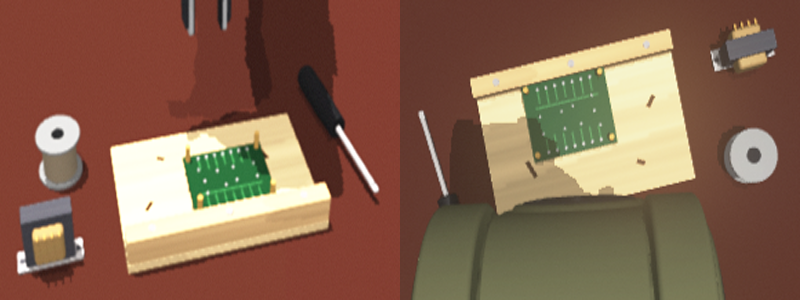

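View pics/wrist_p.png

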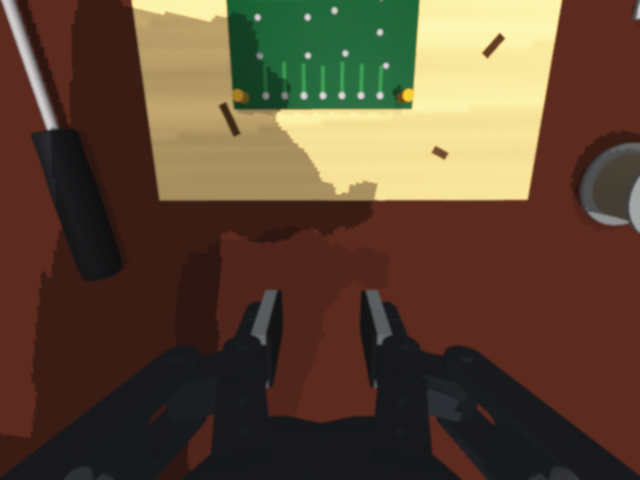

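```bash
python3 - <<'E'
import cv2,numpy as np
b=cv2.imread('pics/top_p.png')[155:255,270:390]
a=cv2.imread('pics/scene_p.png')[215:305,240:430]
cv2.imwrite('pics/qc.png',np.hstack([cv2.resize(b,(400,333),interpolation=2),cv2.resize(a,(400,333),interpolation=2)]))
E
```

```text
(no output)
```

View pics/qc.png

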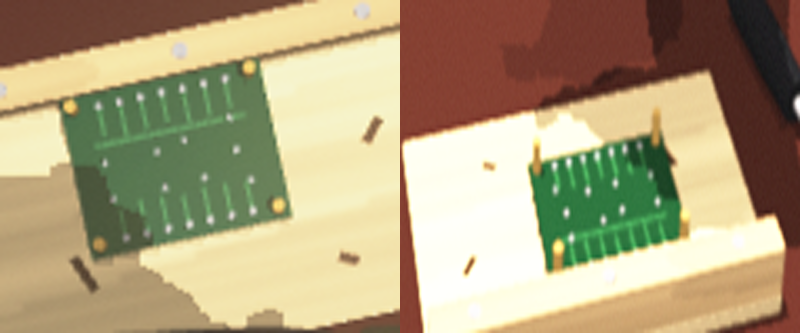

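The top view shows the board's far edge flush and parallel to the batten, solder side and spacers up. The bystanders are where they were, so I'll hand it in.

```bash
python3 -c "
from bench import ctrl
print(ctrl.job_done())"
```

```text
the job is handed in; nothing more can be done
None
```

The board is turned over and lies on the rest, solder side and spacers up, flat and square against the batten. I handed the job in at about 22 s.

**How it went:** I pushed the board to the rest with the two half-open fingertips, which also squared it up. Its spacers caught on the front edge at about 5 N. I tipped it along its arc until it went over past upright, then pushed it along the rest to the batten, ending at about 6 N, and backed away.

**Last checks:**
- **Position:** the near edge measured 54.8 mm from the rest's front. With the 80 mm board that puts the far edge at 134.8 mm, against a batten face at 135 mm.
- **Squareness:** the top view shows no gap or turn at the batten.
- **Bystanders:** the screwdriver and transformer show no visible change from the start. The reel also stood in place in the pictures, but the network missed it in the last top view; in the scene view it read within 3 pixels of its start.
- **Robot:** the gripper was clear of everything when I handed in.

**What disagreed or failed:**
- My first steeply tilted descent stopped at joint 3's limit, before touching anything, so I approached with less tilt.
- The wrist camera measured the rest about 1.7 mm nearer the robot than the top view did, which is within the calibration error. The contact force settled where the batten was.

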